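# Find the high spot of a belt pulley on the checking stand

### The job

Push the feeler of the checking stand gently all the way in towards the pulley. Then turn the pulley slowly by its crank knob, feel where the feeler scrapes on the rim, and leave the pulley standing with the middle of its highest spot against the feeler; the rim also has one lower bump, which is not the one wanted. Let go at the end, keep the feeler in, and leave the tape measure, caliper and G-clamp where they are.

Things in the scene. Friction and masses are not known exactly. Their poses are not given: they have to be found in the camera images.
- stand: rim-checking stand, fixed to the table: grey base plate 170 x 305 x 12 mm with an upright spindle. Origin on the spindle's axis at the table top; z up along the spindle, +y points from the spindle to the feeler. The feeler is a spring-loaded brass tip on a thin rod, 33 mm up, on a blue slide 34 x 40 mm (top 42 mm up) that carries a red post
- wheel: aluminium flanged belt pulley lying flat on the spindle, 160 mm across, flanges from 20 to 48 mm up, hub and spindle nut up to 54 mm; turns both ways without end about its z axis, at about 1 N on the knob when nothing scrapes, and stays where it is left. Origin on the axis at the table top; its x axis points to the crank knob
- rim_middle (a point): middle of the pulley's rim, on the axis. The rim (radius 70 mm, between the flanges) has a highest spot 4.5 mm proud and a lower bump 2.5 mm proud, 140 degrees on anticlockwise from above; both are smooth humps 50 to 60 degrees long, and where they lie from the knob differs each time
- feeler_tip (a point): brass tip (radius 4 mm) of the feeler, on its +y side of the spindle. Once in, it stands 1 mm off the good rim; its spring (2.5 N per mm) presses with 8.7 N on the middle of the highest spot and 3.7 N on the lower bump (friction 0.7), felt as about 8 N and 3.5 N more drag at the crank knob
- crank_knob (a point): middle of the black crank knob, an upright cylinder of 20 mm diameter from 51 to 101 mm up, that spins on its own pin; it stands 55 mm from the pulley's axis
- feeler_post (a point): middle of the grip part of the red upright post on the feeler's slide, 20 mm diameter, from 42 to 85 mm up; the post is 165 mm from the spindle when the feeler is out and 135 mm when it is fully in
- feeler_slide (a joint): travel of the feeler's slide towards the pulley: 0 = out, 0.030 m = fully in against its stop; stiff, moves at about 12 N, comes up hard against the stop, and stays where it is left
- tape_measure: yellow tape measure 38 x 78 x 62 mm, bystander
- caliper: steel caliper 64 x 200 x 10 mm, bystander
- g_clamp: blue G-clamp 143 x 102 x 20 mm, lying flat, bystander

How it is judged:
On the way:
1. the feeler is fully in (value of joint feeler_slide above 0.029 m), for 0.2 s.
At the end, for the whole second after the job is handed in: the feeler is fully in (to within 1 mm) and the pulley stands still with its highest spot against the feeler, which presses on it with more than 5.8 N (the middle gives 8.7 N; within about 15 degrees of the middle) (contact force between stand and wheel above 5.8 N and value of joint feeler_slide above 0.029 m and angular speed of wheel below 0.03 rad/s); the robot touches nothing.
It fails at once if the pulley is spun fast (over 4 rad/s) (angular speed of wheel above 4 rad/s).
It fails at once if the stand or its feeler slide is pushed with more than 40 N (contact force between the fingers and stand above 40 N).
It fails at once if a bystander is moved by over 20 mm (distance of any of tape_measure, caliper, g_clamp from where it was at the start of the episode above 0.02 m).
It also fails if it takes over 72 s, if anything falls off the work surface, if the arm or the gripper's body presses on something with over 40 N, if the wrist force passes 120 N, or if a joint passes its speed limit or range.

### The arm

A 6-joint arm with a two-finger parallel gripper is mounted at the origin on a cart in front of the work surface, level with it; the furniture and walls round the work are solid. World frame = base frame: x ahead of the robot, y to its left, z up, the work surface at z = 0. Lengths are in m, angles in rad, forces in N, time in s.
With the tool pointing down it reaches from about 0.4 to 0.825 m from the base axis. Payload 7 kg.
Tool frame: the origin (TCP) lies at the centre of the arm's flange, where the gripper is bolted on; the fingertips stand 178 mm ahead of it and the grasp point (between the pads) lies arm.tcp_to_grasp ahead of it (arm.tcp_to_grasp is the distance from the TCP to the grasp point, in m); z points along the fingers, y is the direction in which the jaws open and shut (so a half turn about z gives the same grasp; the last joint's range is limited). The gripper opens to 88 mm and grips with 3 to 60 N. Pads are 19 mm wide; open, the fingers measure 130 mm over their backs; the gripper's body (78 mm by 193 mm) begins 47 mm behind the grasp point.
Start: joints at [-0.985, 0.359, 0.012, 0, -1.224, -0.288], TCP at [0.198, -0.645, 0.405] pointing down, gripper open.
Joint ranges: [-3.07, 3.07], [-1.43, 2.12], [-1.02, 1.25], [-3.03, 1.67], [-3.05, -0], [-3.03, 3.03]. Speed limits (rad/s): [2.39, 2.39, 3.01, 3.14, 3.14, 3.14].

### API

Orientations are given as [roll, pitch, yaw] about the fixed x, y, z axes, in that order (R = Rz(yaw) Ry(pitch) Rx(roll)).
In Python, from station import arm gives the robot as it stands.
- The arm moves only by the tool move_arm, never from a script. Its argument "deltas" is a list of rows, each a list of 6 numbers: the shift along the world's x, y, z in mm, then the turn, a rotation vector about the world's x, y, z in degrees. In form: [[tx, ty, tz, ax, ay, az], ...]. A call has exactly 5 rows; each row shifts and turns the commanded pose from where the row before left it; what a row does not reach is not made up. A row lasts 1/12 s, in which the tool goes at most 41.7 mm and 7.16 degrees, less where a joint would pass 70% of its speed; a pose out of reach is approached as far as the arm can. A call with a gripper value outside its range is refused whole. "claw" is the closure in counts, from 0 (fully open) to 255 (shut), set as the call begins (left out, the last holds). The fingers move at their own pace and stop on an object; "squeeze" is the grip in N (left out, the last holds). Time passes only in rows, so rows that do not move let the fingers close, or fill a call up. It gives the time, the measured TCP pose, the force and the opening at its end, in the units of the state.
- arm.get_state(): the state, without advancing time (a new reading comes with each control period).
- arm.grab_frame(name): name is "scene" or "top" or "wrist"; returns the picture (400x640x3 uint8, red, green, blue); there is no depth.
- arm.calibration(name): a dict with "intrinsics" (3x3 intrinsics, pixels), "T" (4x4, takes a point from camera to world coordinates); the wrist camera has in their place "mount" (4x4, takes a point from camera to tool coordinates, whose origin is the TCP and whose axes are the flange's). Camera axes: x right, y up, looking along -z (the intrinsics and any distortion apply to the point x, -y, -z); pixel columns grow to the right and rows downward; lengths in m; the calibration is good to about 2 mm. A picture is of the moment at which its call begins: read the wrist's pose just before it. calibration takes no time and is no camera call.
- arm.job_done(): hands the job in, once; it reports no verdict.
Trained networks look in the newest picture that a camera, given by its name, has taken for a name from the list of things; names that differ only in an ending like _2 or _b are one class to them, and where a whole thing is asked for, a point or a joint stands for the part that bears it (a point fixed in the world has none). Each returns a list of dicts, best first, with "score" (0 to 1); they miss things now and then, are a little off and sometimes report something else, mostly with a low value. They report only what shows in the picture. A call takes as long as a camera call.
- arm.spot_in(thing, camera): "xy" ([column, row] in pixels, amid what is visible of it).
- arm.masks_of(thing, camera): "pixels" (400x640 bool, what is visible of it) and "xy" ([column, row] in pixels, amid what is visible of it).
- arm.spot_point(thing, camera): "xy" ([column, row] in pixels: a listed point, or the origin of a listed thing).
The state is a dict: "t": time; "q": joint angles; "qd": joint speeds; "joint_efforts": joint torques, N m; "eef_pos": TCP position; "ee_rot": TCP orientation; "force": force on the tool from outside, world axes, zero at the start; "moment": the same for the moment, N m; "width": finger opening in m.
Only numpy, scipy, OpenCV 4.12 (cv2) and the standard library are available. Lean on these libraries where they do the work, as an engineer would, in place of code of your own. Each camera call takes 0.05 s, during which the arm holds its last target. There are 200 camera calls.

## Working session

There is one attempt and no reset: what is moved stays moved. The work goes in short steps, Python scripts to look and compute and a tool call to move; the robot and the scene stay as the last step left them, time stands still between calls to the robot, and variables do not carry over. Pictures are saved under pics/ and viewed, about 8 in all and at most 12, crops included, and the job is handed in when it is done.

Besides the shell and the picture viewer there is one more tool, called after ">>>" by a JSON object that holds its "fn" and its "kwargs". move_arm: Moves the arm, as the interface text tells. Its arguments: {"type":"object","properties":{"deltas":{"type":"array","items":{"type":"array","items":{"type":"number"}}},"claw":{"type":"number"},"squeeze":{"type":"number"}},"required":["deltas"]}

```bash
mkdir -p pics; ls
cat > h.py <<'E'
import numpy as np, cv2
from station import arm
def ray(cam,xy,z):
    c=arm.calibration(cam);K=np.array(c["intrinsics"])
    if "T" in c: T=np.array(c["T"])
    else:
        from scipy.spatial.transform import Rotation as R
        s=arm.get_state();W=np.eye(4);W[:3,:3]=R.from_euler('xyz',s["ee_rot"]).as_matrix();W[:3,3]=s["eef_pos"];T=W@np.array(c["mount"])
    d=np.linalg.inv(K)@[xy[0],xy[1],1]; d=T[:3,:3]@[d[0],-d[1],-d[2]];o=T[:3,3]
    return o+d*(z-o[2])/d[2]
def save(cam,n): cv2.imwrite(f"pics/{n}.png",arm.grab_frame(cam)[:,:,::-1])
E
python3 - <<'E'
from h import *
s=arm.get_state();print(s,arm.tcp_to_grasp, arm.calibration("top").keys())
for c in ("top","scene"):
    save(c,c+"0")
    for t,z in (("crank_knob",.076),("feeler_post",.0635),("rim_middle",.034),("feeler_tip",.033),("wheel",0),("stand",0),("tape_measure",.03),("caliper",.005),("g_clamp",.01)):
        r=arm.spot_point(t,c)
        for q in r[:2]: print(c,t,round(q["score"],2),np.round(q["xy"]),np.round(ray(c,q["xy"],z),3))
a=cv2.imread("pics/top0.png");b=cv2.imread("pics/scene0.png")
E
```

```text
pics
{'t': 0.0, 'q': array([-9.84868368e-01,  3.59368847e-01,  1.10357337e-02, -3.60263839e-04,
       -1.22415987e+00, -2.88113588e-01]), 'qd': array([ 1.12901152e-04,  8.00646396e-04, -8.09411037e-04,  9.33304327e-04,
       -5.13223870e-06, -1.84106910e-03]), 'joint_efforts': array([ 2.99754516e-03, -5.82716417e+01,  2.93052417e+01,  6.99702457e+00,
        6.89351640e-03, -1.69596965e-04]), 'eef_pos': array([ 0.19800427, -0.64507561,  0.40372224]), 'ee_rot': array([ 3.13986970e+00, -1.57429523e-04, -2.84390083e+00]), 'force': array([0.92982061, 0.44929466, 0.25787536]), 'moment': array([ 0.02154652,  0.01108446, -0.00519909]), 'width': 0.08747628608880322} 0.1593 dict_keys(['intrinsics', 'T'])
top crank_knob 0.61 [430. 228.] [ 0.526 -0.035  0.076]
top feeler_post 0.45 [355. 248.] [0.486 0.174 0.063]
top rim_middle 0.73 [409. 230.] [0.529 0.013 0.034]
top feeler_tip 0.59 [372. 239.] [0.513 0.12  0.033]
top wheel 0.97 [404. 235.] [0.521 0.019 0.   ]
top stand 0.62 [406. 233.] [0.525 0.015 0.   ]
top tape_measure 0.66 [417. 156.] [ 0.749 -0.041  0.03 ]
top caliper 0.75 [216. 271.] [0.457 0.565 0.005]
top g_clamp 0.81 [239. 228.] [0.575 0.497 0.01 ]
scene crank_knob 0.46 [403. 170.] [ 0.516 -0.035  0.076]
scene feeler_post 0.64 [373. 207.] [0.485 0.172 0.064]
scene rim_middle 0.7 [389. 187.] [0.528 0.019 0.034]
scene feeler_tip 0.63 [380. 207.] [0.493 0.125 0.033]
scene feeler_tip 0.23 [339. 164.] [0.737 0.003 0.033]
scene wheel 0.82 [389. 198.] [0.522 0.023 0.   ]
scene stand 0.9 [391. 201.] [0.506 0.036 0.   ]
scene stand 0.5 [372. 207.] [0.536 0.099 0.   ]
scene tape_measure 0.57 [340. 161.] [ 0.748 -0.018  0.03 ]
scene caliper 0.57 [280. 316.] [0.457 0.574 0.005]
scene g_clamp 0.65 [265. 273.] [0.574 0.507 0.01 ]
```

Run:
```python
import cv2
a=cv2.imread("pics/top0.png")[120:320,320:480];b=cv2.imread("pics/scene0.png")[120:270,300:460]
a=cv2.resize(a,None,fx=2.5,fy=2.5,interpolation=2);b=cv2.resize(b,(400,375),interpolation=2)
b=cv2.copyMakeBorder(b,0,125,0,0,0)
cv2.imwrite("pics/c0.png",cv2.hconcat([a,b]))
```

```text
(no output)
```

View pics/c0.png

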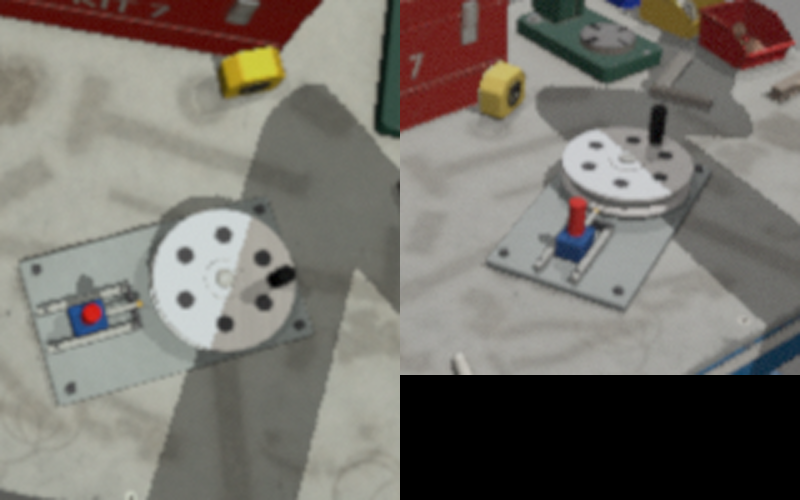

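>>> {"fn": "move_arm", "kwargs": {"deltas": [[11,34,0,0,0,0],[11,34,0,0,0,0],[11,34,0,0,0,0],[11,34,0,0,0,0],[11,34,0,0,0,0]], "claw": 255, "squeeze": 20}}

```text
t: 1.42
eef_pos: [0.2531, -0.4738, 0.4046]
ee_rot: [-3.141, 0.0, -2.844]
force: [0.1, 0.4, 0.7]
width: 0.0594
```

>>> {"fn": "move_arm", "kwargs": {"deltas": [[11,34,0,0,0,0],[11,34,0,0,0,0],[11,34,0,0,0,0],[11,34,0,0,0,0],[11,34,0,0,0,0]]}}

```text
t: 1.83
eef_pos: [0.308, -0.3037, 0.4049]
ee_rot: [-3.141, 0.001, -2.844]
force: [2.0, -0.2, 0.7]
width: 0.0265
```

>>> {"fn": "move_arm", "kwargs": {"deltas": [[11,34,0,0,0,0],[11,34,0,0,0,0],[11,34,0,0,0,0],[11,34,0,0,0,0],[11,34,0,0,0,0]]}}

```text
t: 2.25
eef_pos: [0.3629, -0.1337, 0.4052]
ee_rot: [-3.141, 0.002, -2.844]
force: [0.5, 0.3, 0.3]
width: 0.0006
```

>>> {"fn": "move_arm", "kwargs": {"deltas": [[11,34,0,0,0,0],[11,34,0,0,0,0],[11,34,0,0,0,0],[11,34,0,0,0,0],[11,34,0,0,0,0]]}}

```text
t: 2.67
eef_pos: [0.4179, 0.0366, 0.4052]
ee_rot: [3.141, 0.001, -2.843]
force: [0.8, -0.2, 0.7]
width: 0.0007
```

>>> {"fn": "move_arm", "kwargs": {"deltas": [[12,30,0,0,0,0],[12,20,0,0,0,0],[12,10,0,0,0,0],[10,0,0,0,0,0],[0,0,0,0,0,0]]}}

```text
t: 3.08
eef_pos: [0.4654, 0.0954, 0.4044]
ee_rot: [-3.141, -0.0, -2.843]
force: [0.9, 0.1, -0.6]
width: 0.0006
```

Run:
```python
from h import *
s=arm.get_state();print(s["t"],s["eef_pos"],s["ee_rot"],s["force"],s["q"])
c="wrist";save(c,"w1")
for t,z in (("crank_knob",.076),("feeler_post",.0635),("rim_middle",.034),("feeler_tip",.033),("wheel",0),("stand",0)):
    for q in arm.spot_point(t,c)[:2]: print(c,t,round(q["score"],2),np.round(q["xy"]),np.round(ray(c,q["xy"],z),3))
```

```text
3.0833 [0.46536768 0.09540886 0.40443045] [-3.14113230e+00 -2.50445822e-04 -2.84264836e+00] [ 0.89241564  0.14255637 -0.64192457] [ 6.17992334e-01  2.40278807e-02 -4.12299332e-01  3.95566648e-04
 -1.13485135e+00 -1.89001142e+00]
wrist crank_knob 0.87 [179. 200.] [ 0.518 -0.042  0.076]
wrist feeler_post 0.6 [373. 230.] [0.495 0.163 0.064]
wrist rim_middle 0.75 [244. 206.] [0.521 0.017 0.034]
wrist rim_middle 0.38 [560. 332.] [0.568 0.46  0.034]
wrist feeler_tip 0.81 [322. 219.] [0.509 0.109 0.033]
wrist feeler_tip 0.3 [564. 332.] [0.568 0.466 0.033]
wrist wheel 0.79 [250. 196.] [0.517 0.016 0.   ]
wrist stand 0.87 [246. 199.] [0.523 0.012 0.   ]
```

View pics/w1.png

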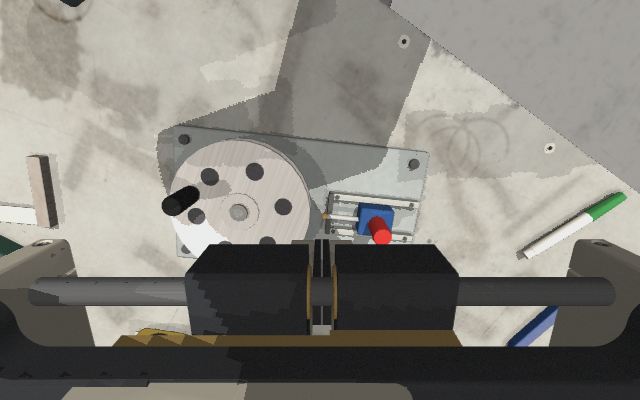

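Run:
```python
from h import *
for n,xy,z in (("hub",(239,212),.054),("knobtop",(169,207),.101),("posttop",(383,237),.085),("spot post .0635",(373,230),.0635)): print(n,ray("wrist",xy,z).round(4))
im=cv2.imread("pics/w1.png"); h=cv2.cvtColor(im,cv2.COLOR_BGR2HSV)
m=((h[...,0]<8)|(h[...,0]>172))&(h[...,1]>170)&(h[...,2]>90); m[:, :350]=0;m[:,420:]=0;m[:180]=0;m[260:]=0
p=np.argwhere(m);print("red",p.min(0),p.max(0),p.mean(0))
xy=p.mean(0)[::-1];print(ray("wrist",xy,.0635).round(4))
```

```text
hub [0.5214 0.0163 0.054 ]
knobtop [ 0.5172 -0.0405  0.101 ]
posttop [0.492  0.1698 0.085 ]
spot post .0635 [0.4948 0.1634 0.0635]
red [217 369] [243 390] [230.62068966 379.41609195]
[0.4934 0.1704 0.0635]
```

>>> {"fn": "move_arm", "kwargs": {"deltas": [[3,30,0,0,0,0],[3,31,0,0,0,0],[3,31,-10,0,0,0],[4,31,-20,0,0,0],[0,0,-30,0,0,0]]}}

```text
t: 3.85
eef_pos: [0.4785, 0.222, 0.3465]
ee_rot: [3.139, 0.007, -2.841]
force: [0.5, 1.3, 0.2]
width: 0.0002
```

>>> {"fn": "move_arm", "kwargs": {"deltas": [[0,0,-30,0,0,0],[0,0,-30,0,0,0],[0,0,-29,0,0,0],[0,0,-20,0,0,0],[0,0,0,0,0,0]]}}

```text
t: 4.27
eef_pos: [0.4756, 0.2164, 0.232]
ee_rot: [-3.139, -0.006, -2.845]
force: [-1.3, -0.9, -0.0]
width: 0.0004
```

Run:
```python
from h import *
s=arm.get_state();print(s["t"],s["eef_pos"],s["ee_rot"],s["force"])
for c in("wrist","top","scene"):save(c,c+"2")
a=cv2.imread("pics/top2.png")[180:290,320:470];b=cv2.imread("pics/scene2.png")[120:270,300:460]
a=cv2.resize(a,(400,293),interpolation=2);b=cv2.resize(b,(400,375),interpolation=2)
a=cv2.copyMakeBorder(a,0,82,0,0,0)
t=cv2.hconcat([a,b]); w=cv2.imread("pics/wrist2.png")[120:280,80:480];w=cv2.resize(w,(560,224));w=cv2.copyMakeBorder(w,0,0,0,240,0)
cv2.imwrite("pics/c2.png",cv2.vconcat([t,w]))
# plate edge in w1 and top0
im=cv2.imread("pics/top0.png")
from numpy import arctan2,degrees
from h import ray
for n,p,q in (("edge",(320+20/2.5,120+262/2.5),(320+268/2.5,120+200/2.5)),("edge2",(320+57/2.5,120+405/2.5),(320+312/2.5,120+334/2.5))):
    d=ray("top",p,.012)-ray("top",q,.012);print(n,degrees(arctan2(d[1],d[0])),np.hypot(*d[:2]))
```

```text
4.2667 [0.47562797 0.21638209 0.23196635] [-3.13901604 -0.00623293 -2.84479439] [-1.30660709 -0.85247988 -0.02887266]
edge 99.87269537524071 0.30107582916954256
edge2 100.87401306896707 0.3019602723576439
```

View pics/c2.png

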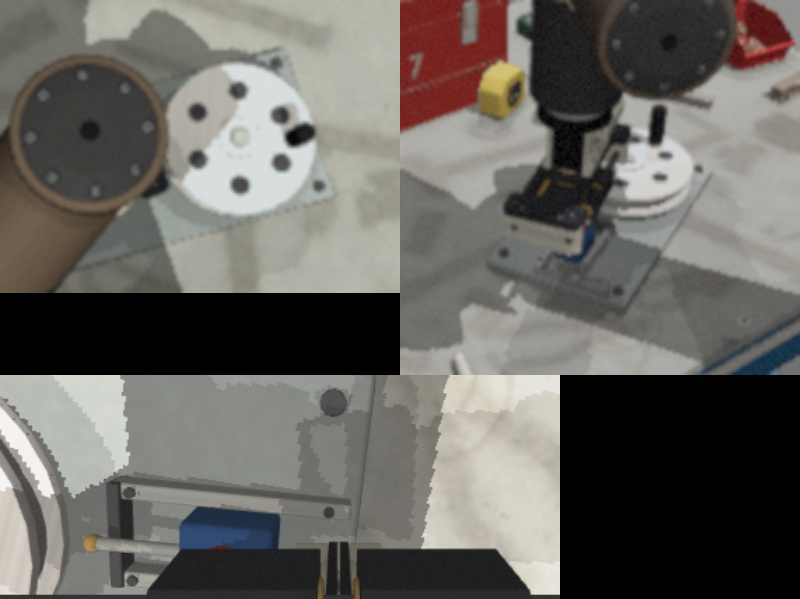

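Run:
```python
from h import *
f=lambda x,y:(80+x/1.4,120+(y-375)/1.4)
u=np.array([-.18,.984]);n=np.array([.984,.18])
s=arm.get_state();print("F",s["eef_pos"][:2]@n,s["eef_pos"][:2]@u)
for k,p,z in (("tip",(90,543),.033),("rod",(180,550),.033),("railA",(130,483),.02),("railB",(350,501),.02),("slide far L",(197,507),.042),("slide far R",(280,514),.042)):
    r=ray("wrist",f(*p),z);print(k,r.round(4),(r[:2]@n).round(4),(r[:2]@u).round(4))
```

```text
F 0.5090831270632727 0.12851200788136283
tip [0.5125 0.1115 0.033 ] 0.5243 0.0175
rod [0.5039 0.1511 0.033 ] 0.523 0.058
railA [0.4844 0.1192 0.02  ] 0.4981 0.0301
railB [0.4627 0.2196 0.02  ] 0.4948 0.1329
slide far L [0.4774 0.1563 0.042 ] 0.4979 0.0678
slide far R [0.4702 0.1904 0.042 ] 0.4969 0.1027
```

>>> {"fn": "move_arm", "kwargs": {"deltas": [[4,1,0,0,0,0],[4,0,0,0,0,0],[0.4,-2,0,0,0,0],[0.4,-2,0,0,0,0],[0.4,-2,0,0,0,0]]}}

```text
t: 4.83
eef_pos: [0.4863, 0.2125, 0.2361]
ee_rot: [3.141, 0.001, -2.844]
force: [0.2, -0.6, 0.1]
width: 0.0008
```

>>> {"fn": "move_arm", "kwargs": {"deltas": [[0.4,-2,0,0,0,0],[0.4,-2,0,0,0,0],[0.4,-2,0,0,0,0],[0.4,-2,0,0,0,0],[0.4,-2,0,0,0,0]]}}

```text
t: 5.25
eef_pos: [0.4882, 0.2025, 0.2356]
ee_rot: [-3.142, -0.0, -2.844]
force: [0.0, 0.1, -0.5]
width: 0.0004
```

>>> {"fn": "move_arm", "kwargs": {"deltas": [[0.4,-2,0,0,0,0],[0.4,-2,0,0,0,0],[0.4,-2,0,0,0,0],[0.4,-2,0,0,0,0],[0.4,-2,0,0,0,0]]}}

```text
t: 5.67
eef_pos: [0.4901, 0.194, 0.2357]
ee_rot: [3.139, 0.001, -2.844]
force: [-6.2, 11.3, -0.4]
width: 0.0003
```

>>> {"fn": "move_arm", "kwargs": {"deltas": [[0.4,-2,0,0,0,0],[0.4,-2,0,0,0,0],[0.4,-2,0,0,0,0],[0.4,-2,0,0,0,0],[0.4,-2,0,0,0,0]]}}

```text
t: 6.08
eef_pos: [0.492, 0.1842, 0.2357]
ee_rot: [3.139, 0.001, -2.844]
force: [-6.4, 10.5, -0.5]
width: 0.0005
```

>>> {"fn": "move_arm", "kwargs": {"deltas": [[0.2,-1,0,0,0,0],[0.2,-1,0,0,0,0],[0.2,-1,0,0,0,0],[0.2,-1,0,0,0,0],[0.2,-1,0,0,0,0]]}}

```text
t: 6.5
eef_pos: [0.493, 0.1792, 0.2357]
ee_rot: [3.139, 0.001, -2.844]
force: [-6.7, 11.5, -0.3]
width: 0.0007
```

>>> {"fn": "move_arm", "kwargs": {"deltas": [[0.2,-1,0,0,0,0],[0.2,-1,0,0,0,0],[0.2,-1,0,0,0,0],[0.2,-1,0,0,0,0],[0.2,-1,0,0,0,0]]}}

```text
t: 6.92
eef_pos: [0.4939, 0.1743, 0.2357]
ee_rot: [3.139, 0.001, -2.844]
force: [-8.0, 12.6, -0.1]
width: 0.0007
```

>>> {"fn": "move_arm", "kwargs": {"deltas": [[0.1,-0.5,0,0,0,0],[0.1,-0.5,0,0,0,0],[0.1,-0.5,0,0,0,0],[0.1,-0.5,0,0,0,0],[0.1,-0.5,0,0,0,0]]}}

```text
t: 7.33
eef_pos: [0.4942, 0.1732, 0.2357]
ee_rot: [3.136, 0.003, -2.844]
force: [-13.5, 25.0, 1.4]
width: 0.0002
```

>>> {"fn": "move_arm", "kwargs": {"deltas": [[0.1,-0.4,0,0,0,0],[0.1,-0.4,0,0,0,0],[0.1,-0.4,0,0,0,0],[0.1,-0.4,0,0,0,0],[0,0,0,0,0,0]]}}

```text
t: 7.75
eef_pos: [0.4943, 0.1727, 0.2358]
ee_rot: [3.134, 0.003, -2.844]
force: [-18.1, 29.7, 2.5]
width: 0.0007
```

>>> {"fn": "move_arm", "kwargs": {"deltas": [[-1,4,0,0,0,0],[-1,6,0,0,0,0],[0,0,30,0,0,0],[0,0,35,0,0,0],[0,0,35,0,0,0]]}}

```text
t: 8.17
eef_pos: [0.4929, 0.1783, 0.3363]
ee_rot: [-3.14, -0.002, -2.844]
force: [1.2, 1.1, 0.1]
width: 0.0004
```

>>> {"fn": "move_arm", "kwargs": {"deltas": [[-6,-35,0,0,0,0],[-6,-40,0,0,0,0],[-6,-40,0,0,0,0],[-6,-40,0,0,0,0],[-6,-40,0,0,0,0]], "claw": 0}}

```text
t: 8.58
eef_pos: [0.4623, -0.0182, 0.3359]
ee_rot: [-3.141, 0.0, -2.843]
force: [1.2, 1.0, 0.5]
width: 0.0284
```

>>> {"fn": "move_arm", "kwargs": {"deltas": [[0,-25,0,0,0,0],[0,0,0,0,0,0],[0,0,0,0,0,0],[0,0,0,0,0,0],[0,0,0,0,0,0]]}}

```text
t: 9.0
eef_pos: [0.4633, -0.0408, 0.3356]
ee_rot: [-3.141, -0.0, -2.843]
force: [-0.1, -0.8, -0.0]
width: 0.0616
```

Run:
```python
from h import *
s=arm.get_state();print(s["t"],s["eef_pos"],s["ee_rot"],s["force"],s["width"])
for c in ("wrist","top"):
  save(c,c+"3")
  for t,z in (("crank_knob",.076),("feeler_post",.0635),("rim_middle",.034),("feeler_tip",.033)):
    for q in arm.spot_point(t,c)[:1]: print(c,t,round(q["score"],2),np.round(q["xy"]),np.round(ray(c,q["xy"],z),3))
```

```text
9.0 [ 0.46331393 -0.04083131  0.33564898] [-3.14148474e+00 -6.88731001e-05 -2.84324578e+00] [-0.10471363 -0.78645764 -0.01622798] 0.061579270353185084
wrist crank_knob 0.57 [305. 270.] [ 0.519 -0.038  0.076]
wrist rim_middle 0.94 [359. 268.] [0.523 0.018 0.034]
top feeler_post 0.74 [365. 243.] [0.5   0.144 0.063]
top rim_middle 0.92 [409. 230.] [0.529 0.014 0.034]
top feeler_tip 0.64 [380. 238.] [0.513 0.098 0.033]
```

View pics/wrist3.png

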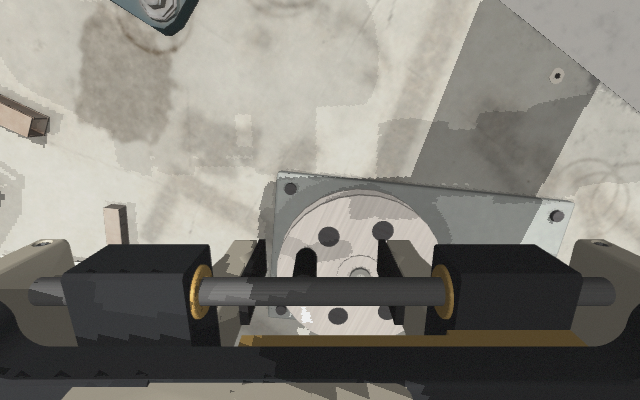

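>>> {"fn": "move_arm", "kwargs": {"deltas": [[28,1,0,0,0,0],[28,2,0,0,0,0],[0,0,-30,0,0,0],[0,0,-30,0,0,0],[0,0,-20,0,0,0]]}}

```text
t: 9.92
eef_pos: [0.5188, -0.0385, 0.2533]
ee_rot: [3.141, -0.002, -2.845]
force: [-0.7, -0.4, 0.2]
width: 0.0878
```

>>> {"fn": "move_arm", "kwargs": {"deltas": [[0,0,-11,0,0,0],[0,0,0,0,0,0],[0,0,0,0,0,0],[0,0,0,0,0,0],[0,0,0,0,0,0]], "claw": 200, "squeeze": 10}}

```text
t: 10.33
eef_pos: [0.5196, -0.0382, 0.2459]
ee_rot: [-3.141, 0.002, -2.844]
force: [-0.4, 0.3, 0.4]
width: 0.0601
```

>>> {"fn": "move_arm", "kwargs": {"deltas": [[0,0,0,0,0,0],[0,0,0,0,0,0],[0,0,0,0,0,0],[0,0,0,0,0,0],[0,0,0,0,0,0]], "claw": 255}}

```text
t: 10.75
eef_pos: [0.5191, -0.0384, 0.2448]
ee_rot: [3.142, 0.0, -2.844]
force: [0.9, 0.3, -0.3]
width: 0.0266
```

>>> {"fn": "move_arm", "kwargs": {"deltas": [[0,0,0,0,0,0],[0,0,0,0,0,0],[0,0,0,0,0,0],[0,0,0,0,0,0],[0,0,0,0,0,0]]}}

```text
t: 11.17
eef_pos: [0.5192, -0.0385, 0.2447]
ee_rot: [-3.141, -0.0, -2.844]
force: [1.0, -2.9, 1.2]
width: 0.0199
```

```bash
cat > tab.py <<'E'
import numpy as np,sys
a,st,n=map(float,sys.argv[1:4])
A=np.radians(a+st*np.arange(int(n)*5+1));P=np.round(55*np.c_[np.cos(A),np.sin(A)],1);D=np.diff(P,axis=0)
for i in range(int(n)): print(a+st*5*(i+1),[[round(x,1),round(y,1),0,0,0,0] for x,y in D[5*i:5*i+5].tolist()])
E
python3 tab.py -96 5 15
```

```text
-71.0 [[4.7, -0.3, 0, 0, 0, 0], [4.8, 0.1, 0, 0, 0, 0], [4.8, 0.6, 0, 0, 0, 0], [4.7, 0.9, 0, 0, 0, 0], [4.6, 1.4, 0, 0, 0, 0]]
-46.0 [[4.5, 1.8, 0, 0, 0, 0], [4.3, 2.1, 0, 0, 0, 0], [4.1, 2.5, 0, 0, 0, 0], [3.8, 2.9, 0, 0, 0, 0], [3.6, 3.1, 0, 0, 0, 0]]
-21.0 [[3.3, 3.5, 0, 0, 0, 0], [3.0, 3.8, 0, 0, 0, 0], [2.6, 4.0, 0, 0, 0, 0], [2.3, 4.2, 0, 0, 0, 0], [1.9, 4.4, 0, 0, 0, 0]]
4.0 [[1.6, 4.5, 0, 0, 0, 0], [1.1, 4.7, 0, 0, 0, 0], [0.7, 4.8, 0, 0, 0, 0], [0.3, 4.7, 0, 0, 0, 0], [-0.1, 4.8, 0, 0, 0, 0]]
29.0 [[-0.6, 4.8, 0, 0, 0, 0], [-0.9, 4.7, 0, 0, 0, 0], [-1.4, 4.6, 0, 0, 0, 0], [-1.8, 4.5, 0, 0, 0, 0], [-2.1, 4.3, 0, 0, 0, 0]]
54.0 [[-2.5, 4.1, 0, 0, 0, 0], [-2.9, 3.8, 0, 0, 0, 0], [-3.1, 3.6, 0, 0, 0, 0], [-3.5, 3.3, 0, 0, 0, 0], [-3.8, 3.0, 0, 0, 0, 0]]
79.0 [[-4.0, 2.6, 0, 0, 0, 0], [-4.2, 2.3, 0, 0, 0, 0], [-4.4, 1.9, 0, 0, 0, 0], [-4.5, 1.6, 0, 0, 0, 0], [-4.7, 1.1, 0, 0, 0, 0]]
104.0 [[-4.8, 0.7, 0, 0, 0, 0], [-4.7, 0.3, 0, 0, 0, 0], [-4.8, -0.1, 0, 0, 0, 0], [-4.8, -0.6, 0, 0, 0, 0], [-4.7, -0.9, 0, 0, 0, 0]]
129.0 [[-4.6, -1.4, 0, 0, 0, 0], [-4.5, -1.8, 0, 0, 0, 0], [-4.3
[... 172 characters left out ...]
, 0, 0, 0], [-2.3, -4.2, 0, 0, 0, 0]]
179.0 [[-1.9, -4.4, 0, 0, 0, 0], [-1.6, -4.5, 0, 0, 0, 0], [-1.1, -4.7, 0, 0, 0, 0], [-0.7, -4.8, 0, 0, 0, 0], [-0.3, -4.7, 0, 0, 0, 0]]
204.0 [[0.1, -4.8, 0, 0, 0, 0], [0.6, -4.8, 0, 0, 0, 0], [0.9, -4.7, 0, 0, 0, 0], [1.4, -4.6, 0, 0, 0, 0], [1.8, -4.5, 0, 0, 0, 0]]
229.0 [[2.1, -4.3, 0, 0, 0, 0], [2.5, -4.1, 0, 0, 0, 0], [2.9, -3.8, 0, 0, 0, 0], [3.1, -3.6, 0, 0, 0, 0], [3.5, -3.3, 0, 0, 0, 0]]
254.0 [[3.8, -3.0, 0, 0, 0, 0], [4.0, -2.6, 0, 0, 0, 0], [4.2, -2.3, 0, 0, 0, 0], [4.4, -1.9, 0, 0, 0, 0], [4.5, -1.6, 0, 0, 0, 0]]
279.0 [[4.7, -1.1, 0, 0, 0, 0], [4.8, -0.7, 0, 0, 0, 0], [4.7, -0.3, 0, 0, 0, 0], [4.8, 0.1, 0, 0, 0, 0], [4.8, 0.6, 0, 0, 0, 0]]
```

>>> {"fn": "move_arm", "kwargs": {"deltas": [[4.7,-0.3,0,0,0,0],[4.8,0.1,0,0,0,0],[4.8,0.6,0,0,0,0],[4.7,0.9,0,0,0,0],[4.6,1.4,0,0,0,0]], "squeeze": 15}}

```text
t: 11.58
eef_pos: [0.5435, -0.0357, 0.2447]
ee_rot: [-3.141, 0.001, -2.844]
force: [-0.1, -3.8, 2.3]
width: 0.0193
```

>>> {"fn": "move_arm", "kwargs": {"deltas": [[4.5,1.8,0,0,0,0],[4.3,2.1,0,0,0,0],[4.1,2.5,0,0,0,0],[3.8,2.9,0,0,0,0],[3.6,3.1,0,0,0,0]]}}

```text
t: 12.0
eef_pos: [0.5639, -0.0229, 0.2448]
ee_rot: [-3.141, 0.001, -2.844]
force: [1.4, -2.8, 2.9]
width: 0.0195
```

>>> {"fn": "move_arm", "kwargs": {"deltas": [[3.3,3.5,0,0,0,0],[3.0,3.8,0,0,0,0],[2.6,4.0,0,0,0,0],[2.3,4.2,0,0,0,0],[1.9,4.4,0,0,0,0]]}}

```text
t: 12.42
eef_pos: [0.5768, -0.0027, 0.2447]
ee_rot: [3.142, 0.001, -2.844]
force: [3.5, -2.9, -0.1]
width: 0.0195
```

>>> {"fn": "move_arm", "kwargs": {"deltas": [[1.6,4.5,0,0,0,0],[1.1,4.7,0,0,0,0],[0.7,4.8,0,0,0,0],[0.3,4.7,0,0,0,0],[-0.1,4.8,0,0,0,0]]}}

```text
t: 12.83
eef_pos: [0.5799, 0.0208, 0.2448]
ee_rot: [3.141, 0.001, -2.844]
force: [3.6, -1.6, 0.2]
width: 0.0198
```

>>> {"fn": "move_arm", "kwargs": {"deltas": [[-0.6,4.8,0,0,0,0],[-0.9,4.7,0,0,0,0],[-1.4,4.6,0,0,0,0],[-1.8,4.5,0,0,0,0],[-2.1,4.3,0,0,0,0]]}}

```text
t: 13.25
eef_pos: [0.5729, 0.0434, 0.2448]
ee_rot: [-3.141, 0.0, -2.844]
force: [6.0, -3.2, 0.2]
width: 0.0199
```

>>> {"fn": "move_arm", "kwargs": {"deltas": [[-2.5,4.1,0,0,0,0],[-2.9,3.8,0,0,0,0],[-3.1,3.6,0,0,0,0],[-3.5,3.3,0,0,0,0],[-3.8,3.0,0,0,0,0]]}}

```text
t: 13.67
eef_pos: [0.557, 0.061, 0.2448]
ee_rot: [-3.141, 0.0, -2.844]
force: [4.8, -1.9, 1.0]
width: 0.0198
```

>>> {"fn": "move_arm", "kwargs": {"deltas": [[-4.0,2.6,0,0,0,0],[-4.2,2.3,0,0,0,0],[-4.4,1.9,0,0,0,0],[-4.5,1.6,0,0,0,0],[-4.7,1.1,0,0,0,0]]}}

```text
t: 14.08
eef_pos: [0.5345, 0.0704, 0.2447]
ee_rot: [-3.142, -0.001, -2.844]
force: [1.6, -1.5, 4.5]
width: 0.0197
```

>>> {"fn": "move_arm", "kwargs": {"deltas": [[-4.8,0.7,0,0,0,0],[-4.7,0.3,0,0,0,0],[-4.8,-0.1,0,0,0,0],[-4.8,-0.6,0,0,0,0],[-4.7,-0.9,0,0,0,0]]}}

```text
t: 14.5
eef_pos: [0.511, 0.0694, 0.2447]
ee_rot: [-3.141, -0.0, -2.844]
force: [3.0, -5.0, 4.2]
width: 0.0197
```

>>> {"fn": "move_arm", "kwargs": {"deltas": [[-4.6,-1.4,0,0,0,0],[-4.5,-1.8,0,0,0,0],[-4.3,-2.1,0,0,0,0],[-4.1,-2.5,0,0,0,0],[-3.8,-2.9,0,0,0,0]]}}

```text
t: 14.92
eef_pos: [0.4902, 0.0587, 0.2447]
ee_rot: [-3.141, 0.001, -2.844]
force: [6.2, -5.2, 2.2]
width: 0.0197
```

>>> {"fn": "move_arm", "kwargs": {"deltas": [[-3.6,-3.1,0,0,0,0],[-3.3,-3.5,0,0,0,0],[-3.0,-3.8,0,0,0,0],[-2.6,-4.0,0,0,0,0],[-2.3,-4.2,0,0,0,0]]}}

```text
t: 15.33
eef_pos: [0.4757, 0.0405, 0.2447]
ee_rot: [3.141, 0.002, -2.844]
force: [5.3, -1.2, 0.4]
width: 0.0195
```

>>> {"fn": "move_arm", "kwargs": {"deltas": [[-1.9,-4.4,0,0,0,0],[-1.6,-4.5,0,0,0,0],[-1.1,-4.7,0,0,0,0],[-0.7,-4.8,0,0,0,0],[-0.3,-4.7,0,0,0,0]]}}

```text
t: 15.75
eef_pos: [0.47, 0.0172, 0.2447]
ee_rot: [3.141, 0.001, -2.844]
force: [5.2, 0.4, -0.1]
width: 0.0194
```

>>> {"fn": "move_arm", "kwargs": {"deltas": [[0.1,-4.8,0,0,0,0],[0.6,-4.8,0,0,0,0],[0.9,-4.7,0,0,0,0],[1.4,-4.6,0,0,0,0],[1.8,-4.5,0,0,0,0]]}}

```text
t: 16.17
eef_pos: [0.4748, -0.0063, 0.2447]
ee_rot: [3.141, 0.0, -2.844]
force: [4.5, 3.1, 0.5]
width: 0.0198
```

>>> {"fn": "move_arm", "kwargs": {"deltas": [[2.1,-4.3,0,0,0,0],[2.5,-4.1,0,0,0,0],[2.9,-3.8,0,0,0,0],[3.1,-3.6,0,0,0,0],[3.5,-3.3,0,0,0,0]]}}

```text
t: 16.58
eef_pos: [0.4889, -0.0255, 0.2447]
ee_rot: [3.141, -0.0, -2.844]
force: [2.7, 5.2, 3.6]
width: 0.0199
```

>>> {"fn": "move_arm", "kwargs": {"deltas": [[3.8,-3.0,0,0,0,0],[4.0,-2.6,0,0,0,0],[4.2,-2.3,0,0,0,0],[4.4,-1.9,0,0,0,0],[4.5,-1.6,0,0,0,0]]}}

```text
t: 17.0
eef_pos: [0.5097, -0.0368, 0.2447]
ee_rot: [3.141, -0.001, -2.844]
force: [-1.3, 5.3, 7.9]
width: 0.0195
```

```bash
python3 tab.py 254 5.5 4; echo; python3 tab.py 4 1.5 10;echo; python3 tab.py 79 -1.5 10
```

```text
281.5 [[5.2, -1.2, 0, 0, 0, 0], [5.2, -0.7, 0, 0, 0, 0], [5.3, -0.2, 0, 0, 0, 0], [5.2, 0.3, 0, 0, 0, 0], [5.3, 0.8, 0, 0, 0, 0]]
309.0 [[5.1, 1.3, 0, 0, 0, 0], [4.9, 1.8, 0, 0, 0, 0], [4.8, 2.2, 0, 0, 0, 0], [4.6, 2.7, 0, 0, 0, 0], [4.2, 3.2, 0, 0, 0, 0]]
336.5 [[4.0, 3.5, 0, 0, 0, 0], [3.5, 3.8, 0, 0, 0, 0], [3.2, 4.2, 0, 0, 0, 0], [2.8, 4.5, 0, 0, 0, 0], [2.3, 4.8, 0, 0, 0, 0]]
364.0 [[1.9, 4.9, 0, 0, 0, 0], [1.4, 5.1, 0, 0, 0, 0], [0.9, 5.2, 0, 0, 0, 0], [0.4, 5.3, 0, 0, 0, 0], [-0.1, 5.2, 0, 0, 0, 0]]

11.5 [[-0.2, 1.5, 0, 0, 0, 0], [-0.1, 1.4, 0, 0, 0, 0], [-0.2, 1.4, 0, 0, 0, 0], [-0.2, 1.5, 0, 0, 0, 0], [-0.3, 1.4, 0, 0, 0, 0]]
19.0 [[-0.3, 1.4, 0, 0, 0, 0], [-0.4, 1.4, 0, 0, 0, 0], [-0.3, 1.4, 0, 0, 0, 0], [-0.4, 1.3, 0, 0, 0, 0], [-0.5, 1.4, 0, 0, 0, 0]]
26.5 [[-0.5, 1.4, 0, 0, 0, 0], [-0.5, 1.3, 0, 0, 0, 0], [-0.6, 1.3, 0, 0, 0, 0], [-0.6, 1.3, 0, 0, 0, 0], [-0.6, 1.3, 0, 0, 0, 0]]
34.0 [[-0.6, 1.3, 0, 0, 0, 0], [-0.7, 1.3, 0, 0, 0, 0], [-0.8, 1.2, 0, 0, 0, 0], [-0.7, 1.3, 0, 0, 0, 0], [-0.8, 1.2, 0, 0, 0, 0]]
41.5 [[-0.8, 1.1, 0, 0, 0, 0], [-0.9, 1.2, 0, 0, 0, 0], [-0.9, 
[... 1332 characters left out ...]
0, -1.1, 0, 0, 0, 0], [1.0, -1.1, 0, 0, 0, 0]]
34.0 [[0.9, -1.0, 0, 0, 0, 0], [0.9, -1.2, 0, 0, 0, 0], [0.9, -1.1, 0, 0, 0, 0], [0.9, -1.2, 0, 0, 0, 0], [0.8, -1.1, 0, 0, 0, 0]]
26.5 [[0.8, -1.2, 0, 0, 0, 0], [0.7, -1.3, 0, 0, 0, 0], [0.8, -1.2, 0, 0, 0, 0], [0.7, -1.3, 0, 0, 0, 0], [0.6, -1.3, 0, 0, 0, 0]]
19.0 [[0.6, -1.3, 0, 0, 0, 0], [0.6, -1.3, 0, 0, 0, 0], [0.6, -1.3, 0, 0, 0, 0], [0.5, -1.3, 0, 0, 0, 0], [0.5, -1.4, 0, 0, 0, 0]]
11.5 [[0.5, -1.4, 0, 0, 0, 0], [0.4, -1.3, 0, 0, 0, 0], [0.3, -1.4, 0, 0, 0, 0], [0.4, -1.4, 0, 0, 0, 0], [0.3, -1.4, 0, 0, 0, 0]]
4.0 [[0.3, -1.4, 0, 0, 0, 0], [0.2, -1.5, 0, 0, 0, 0], [0.2, -1.4, 0, 0, 0, 0], [0.1, -1.4, 0, 0, 0, 0], [0.2, -1.5, 0, 0, 0, 0]]
```

>>> {"fn": "move_arm", "kwargs": {"deltas": [[5.2,-1.2,0,0,0,0],[5.2,-0.7,0,0,0,0],[5.3,-0.2,0,0,0,0],[5.2,0.3,0,0,0,0],[5.3,0.8,0,0,0,0]]}}

```text
t: 17.42
eef_pos: [0.5352, -0.0382, 0.2447]
ee_rot: [3.142, -0.003, -2.844]
force: [-2.1, 2.6, 10.1]
width: 0.0197
```

>>> {"fn": "move_arm", "kwargs": {"deltas": [[5.1,1.3,0,0,0,0],[4.9,1.8,0,0,0,0],[4.8,2.2,0,0,0,0],[4.6,2.7,0,0,0,0],[4.2,3.2,0,0,0,0]]}}

```text
t: 17.83
eef_pos: [0.5592, -0.0273, 0.2447]
ee_rot: [-3.141, -0.003, -2.844]
force: [0.5, -3.1, 6.9]
width: 0.0197
```

>>> {"fn": "move_arm", "kwargs": {"deltas": [[4.0,3.5,0,0,0,0],[3.5,3.8,0,0,0,0],[3.2,4.2,0,0,0,0],[2.8,4.5,0,0,0,0],[2.3,4.8,0,0,0,0]]}}

```text
t: 18.25
eef_pos: [0.5754, -0.0065, 0.2447]
ee_rot: [-3.14, -0.001, -2.844]
force: [2.6, -3.3, 4.5]
width: 0.0198
```

>>> {"fn": "move_arm", "kwargs": {"deltas": [[1.9,4.9,0,0,0,0],[1.4,5.1,0,0,0,0],[0.9,5.2,0,0,0,0],[0.4,5.3,0,0,0,0],[-0.1,5.2,0,0,0,0]]}}

```text
t: 18.67
eef_pos: [0.58, 0.0207, 0.2447]
ee_rot: [-3.142, 0.0, -2.844]
force: [3.8, -1.4, 3.8]
width: 0.0195
```

>>> {"fn": "move_arm", "kwargs": {"deltas": [[-0.2,1.5,0,0,0,0],[-0.1,1.4,0,0,0,0],[-0.2,1.4,0,0,0,0],[-0.2,1.5,0,0,0,0],[-0.3,1.4,0,0,0,0]]}}

```text
t: 19.08
eef_pos: [0.5788, 0.0276, 0.2447]
ee_rot: [3.141, 0.001, -2.844]
force: [5.3, -0.1, 2.9]
width: 0.0198
```

>>> {"fn": "move_arm", "kwargs": {"deltas": [[-0.3,1.4,0,0,0,0],[-0.4,1.4,0,0,0,0],[-0.3,1.4,0,0,0,0],[-0.4,1.3,0,0,0,0],[-0.5,1.4,0,0,0,0]]}}

```text
t: 19.5
eef_pos: [0.5769, 0.0344, 0.2447]
ee_rot: [3.141, 0.001, -2.844]
force: [5.2, -0.3, 3.6]
width: 0.0194
```

>>> {"fn": "move_arm", "kwargs": {"deltas": [[-0.5,1.4,0,0,0,0],[-0.5,1.3,0,0,0,0],[-0.6,1.3,0,0,0,0],[-0.6,1.3,0,0,0,0],[-0.6,1.3,0,0,0,0]]}}

```text
t: 19.92
eef_pos: [0.5742, 0.0408, 0.2447]
ee_rot: [-3.141, 0.001, -2.844]
force: [6.7, -1.3, 2.7]
width: 0.0196
```

>>> {"fn": "move_arm", "kwargs": {"deltas": [[-0.6,1.3,0,0,0,0],[-0.7,1.3,0,0,0,0],[-0.8,1.2,0,0,0,0],[-0.7,1.3,0,0,0,0],[-0.8,1.2,0,0,0,0]]}}

```text
t: 20.33
eef_pos: [0.5706, 0.0469, 0.2447]
ee_rot: [-3.141, 0.0, -2.844]
force: [6.6, -2.3, 1.8]
width: 0.0195
```

>>> {"fn": "move_arm", "kwargs": {"deltas": [[-0.8,1.1,0,0,0,0],[-0.9,1.2,0,0,0,0],[-0.9,1.1,0,0,0,0],[-0.9,1.2,0,0,0,0],[-0.9,1.0,0,0,0,0]]}}

```text
t: 20.75
eef_pos: [0.5663, 0.0525, 0.2447]
ee_rot: [-3.141, 0.001, -2.844]
force: [7.5, -3.0, 2.5]
width: 0.0195
```

>>> {"fn": "move_arm", "kwargs": {"deltas": [[-1.0,1.1,0,0,0,0],[-1.0,1.1,0,0,0,0],[-1.0,1.0,0,0,0,0],[-1.0,1.0,0,0,0,0],[-1.1,0.9,0,0,0,0]]}}

```text
t: 21.17
eef_pos: [0.5611, 0.0576, 0.2447]
ee_rot: [-3.141, 0.0, -2.844]
force: [5.6, -1.6, 2.4]
width: 0.0194
```

>>> {"fn": "move_arm", "kwargs": {"deltas": [[-1.1,0.9,0,0,0,0],[-1.1,0.9,0,0,0,0],[-1.2,0.9,0,0,0,0],[-1.2,0.9,0,0,0,0],[-1.1,0.8,0,0,0,0]]}}

```text
t: 21.58
eef_pos: [0.5552, 0.0622, 0.2447]
ee_rot: [-3.141, 0.0, -2.844]
force: [5.5, -1.0, 3.1]
width: 0.0197
```

>>> {"fn": "move_arm", "kwargs": {"deltas": [[-1.3,0.7,0,0,0,0],[-1.2,0.8,0,0,0,0],[-1.2,0.7,0,0,0,0],[-1.3,0.7,0,0,0,0],[-1.3,0.6,0,0,0,0]]}}

```text
t: 22.0
eef_pos: [0.5487, 0.0658, 0.2447]
ee_rot: [3.142, -0.0, -2.844]
force: [3.3, 0.4, 4.9]
width: 0.0195
```

>>> {"fn": "move_arm", "kwargs": {"deltas": [[-1.3,0.6,0,0,0,0],[-1.3,0.6,0,0,0,0],[-1.3,0.6,0,0,0,0],[-1.4,0.5,0,0,0,0],[-1.3,0.5,0,0,0,0]]}}

```text
t: 22.42
eef_pos: [0.5418, 0.0686, 0.2447]
ee_rot: [3.141, -0.001, -2.844]
force: [1.7, 0.6, 6.9]
width: 0.0198
```

>>> {"fn": "move_arm", "kwargs": {"deltas": [[-1.4,0.4,0,0,0,0],[-1.4,0.4,0,0,0,0],[-1.4,0.4,0,0,0,0],[-1.4,0.3,0,0,0,0],[-1.4,0.3,0,0,0,0]]}}

```text
t: 22.83
eef_pos: [0.5347, 0.0703, 0.2447]
ee_rot: [3.142, -0.001, -2.844]
force: [1.3, 0.6, 7.6]
width: 0.0198
```

>>> {"fn": "move_arm", "kwargs": {"deltas": [[1.4,-0.3,0,0,0,0],[1.4,-0.3,0,0,0,0],[1.4,-0.4,0,0,0,0],[1.4,-0.4,0,0,0,0],[1.4,-0.4,0,0,0,0]]}}

```text
t: 23.25
eef_pos: [0.5416, 0.0686, 0.2447]
ee_rot: [3.141, -0.002, -2.844]
force: [-0.8, 2.8, 8.5]
width: 0.0195
```

>>> {"fn": "move_arm", "kwargs": {"deltas": [[1.3,-0.5,0,0,0,0],[1.4,-0.5,0,0,0,0],[1.3,-0.6,0,0,0,0],[1.3,-0.6,0,0,0,0],[1.3,-0.6,0,0,0,0]]}}

```text
t: 23.67
eef_pos: [0.548, 0.0661, 0.2446]
ee_rot: [3.141, -0.002, -2.844]
force: [-2.0, 4.8, 10.0]
width: 0.0199
```

>>> {"fn": "move_arm", "kwargs": {"deltas": [[1.3,-0.6,0,0,0,0],[1.3,-0.7,0,0,0,0],[1.2,-0.7,0,0,0,0],[1.2,-0.8,0,0,0,0],[1.3,-0.7,0,0,0,0]]}}

```text
t: 24.08
eef_pos: [0.5542, 0.0628, 0.2446]
ee_rot: [3.14, -0.002, -2.844]
force: [-2.4, 5.5, 9.1]
width: 0.0197
```

>>> {"fn": "move_arm", "kwargs": {"deltas": [[1.1,-0.8,0,0,0,0],[1.2,-0.9,0,0,0,0],[1.2,-0.9,0,0,0,0],[1.1,-0.9,0,0,0,0],[1.1,-0.9,0,0,0,0]]}}

```text
t: 24.5
eef_pos: [0.56, 0.0586, 0.2447]
ee_rot: [3.14, -0.001, -2.844]
force: [-2.3, 7.7, 9.6]
width: 0.0198
```

>>> {"fn": "move_arm", "kwargs": {"deltas": [[1.1,-0.9,0,0,0,0],[1.0,-1.0,0,0,0,0],[1.0,-1.0,0,0,0,0],[1.0,-1.1,0,0,0,0],[1.0,-1.1,0,0,0,0]]}}

```text
t: 24.92
eef_pos: [0.5653, 0.0536, 0.2447]
ee_rot: [3.14, -0.001, -2.844]
force: [-0.7, 7.1, 8.2]
width: 0.0196
```

>>> {"fn": "move_arm", "kwargs": {"deltas": [[0.9,-1.0,0,0,0,0],[0.9,-1.2,0,0,0,0],[0.9,-1.1,0,0,0,0],[0.9,-1.2,0,0,0,0],[0.8,-1.1,0,0,0,0]]}}

```text
t: 25.33
eef_pos: [0.57, 0.0479, 0.2447]
ee_rot: [3.14, -0.0, -2.844]
force: [0.4, 5.8, 6.8]
width: 0.0194
```

>>> {"fn": "move_arm", "kwargs": {"deltas": [[0.8,-1.2,0,0,0,0],[0.7,-1.3,0,0,0,0],[0.8,-1.2,0,0,0,0],[0.7,-1.3,0,0,0,0],[0.6,-1.3,0,0,0,0]]}}

```text
t: 25.75
eef_pos: [0.5738, 0.0416, 0.2447]
ee_rot: [3.141, 0.0, -2.844]
force: [2.2, 5.7, 5.9]
width: 0.0193
```

>>> {"fn": "move_arm", "kwargs": {"deltas": [[0.6,-1.3,0,0,0,0],[0.6,-1.3,0,0,0,0],[0.6,-1.3,0,0,0,0],[0.5,-1.3,0,0,0,0],[0.5,-1.4,0,0,0,0]]}}

```text
t: 26.17
eef_pos: [0.577, 0.0343, 0.2447]
ee_rot: [3.142, 0.001, -2.844]
force: [4.6, 3.2, 3.1]
width: 0.0196
```

>>> {"fn": "move_arm", "kwargs": {"deltas": [[0.5,-1.4,0,0,0,0],[0.4,-1.3,0,0,0,0],[0.3,-1.4,0,0,0,0],[0.4,-1.4,0,0,0,0],[0.3,-1.4,0,0,0,0]]}}

```text
t: 26.58
eef_pos: [0.579, 0.0271, 0.2447]
ee_rot: [-3.141, 0.0, -2.844]
force: [4.0, 1.7, 4.1]
width: 0.0196
```

```bash
python3 tab.py 11.5 3.4 2
```

```text
28.5 [[-0.7, 3.1, 0, 0, 0, 0], [-1.0, 3.2, 0, 0, 0, 0], [-1.1, 3.0, 0, 0, 0, 0], [-1.3, 3.0, 0, 0, 0, 0], [-1.5, 2.9, 0, 0, 0, 0]]
45.5 [[-1.6, 2.9, 0, 0, 0, 0], [-1.8, 2.7, 0, 0, 0, 0], [-2.0, 2.6, 0, 0, 0, 0], [-2.1, 2.5, 0, 0, 0, 0], [-2.2, 2.3, 0, 0, 0, 0]]
```

>>> {"fn": "move_arm", "kwargs": {"deltas": [[-0.7,3.1,0,0,0,0],[-1.0,3.2,0,0,0,0],[-1.1,3.0,0,0,0,0],[-1.3,3.0,0,0,0,0],[-1.5,2.9,0,0,0,0]]}}

```text
t: 27.0
eef_pos: [0.5735, 0.0421, 0.2447]
ee_rot: [-3.141, 0.001, -2.844]
force: [7.6, -1.4, 2.4]
width: 0.0198
```

>>> {"fn": "move_arm", "kwargs": {"deltas": [[-1.6,2.9,0,0,0,0],[-1.8,2.7,0,0,0,0],[-2.0,2.6,0,0,0,0],[-2.1,2.5,0,0,0,0],[-2.2,2.3,0,0,0,0]]}}

```text
t: 27.42
eef_pos: [0.564, 0.0549, 0.2447]
ee_rot: [-3.141, 0.001, -2.844]
force: [6.4, -1.9, 1.9]
width: 0.0198
```

>>> {"fn": "move_arm", "kwargs": {"deltas": [[0,0,0,0,0,0],[0,0,0,0,0,0],[0,0,0,0,0,0],[0,0,0,0,0,0],[0,0,0,0,0,0]]}}

```text
t: 27.83
eef_pos: [0.5632, 0.0557, 0.2447]
ee_rot: [3.141, -0.0, -2.844]
force: [0.4, 6.4, 6.6]
width: 0.0199
```

>>> {"fn": "move_arm", "kwargs": {"deltas": [[0,0,0,0,0,0],[0,0,0,0,0,0],[0,0,0,0,0,0],[0,0,0,0,0,0],[0,0,0,0,0,0]], "claw": 0}}

```text
t: 28.25
eef_pos: [0.5629, 0.0551, 0.2441]
ee_rot: [-3.141, -0.002, -2.844]
force: [0.5, -0.5, -0.5]
width: 0.0478
```

>>> {"fn": "move_arm", "kwargs": {"deltas": [[0,0,0,0,0,0],[0,0,0,0,0,0],[0,0,0,0,0,0],[0,0,0,0,0,0],[0,0,0,0,0,0]]}}

```text
t: 28.67
eef_pos: [0.5634, 0.0555, 0.2447]
ee_rot: [3.142, -0.0, -2.844]
force: [0.3, 0.5, -0.7]
width: 0.0807
```

>>> {"fn": "move_arm", "kwargs": {"deltas": [[0,0,15,0,0,0],[0,0,25,0,0,0],[0,0,30,0,0,0],[0,0,35,0,0,0],[0,0,20,0,0,0]]}}

```text
t: 29.08
eef_pos: [0.5639, 0.0555, 0.3734]
ee_rot: [-3.141, 0.004, -2.843]
force: [0.8, 0.5, 0.7]
width: 0.0875
```

>>> {"fn": "move_arm", "kwargs": {"deltas": [[-40,-10,0,0,0,0],[-40,-10,0,0,0,0],[0,0,0,0,0,0],[0,0,0,0,0,0],[0,0,0,0,0,0]]}}

```text
t: 29.5
eef_pos: [0.4834, 0.0356, 0.3704]
ee_rot: [3.142, 0.002, -2.843]
force: [-0.0, 0.2, 0.0]
width: 0.0877
```

Run:
```python
from h import *
s=arm.get_state();print(s["t"],s["eef_pos"],s["force"],s["width"])
for c in ("wrist","top","scene"):
  save(c,c+"4")
  for t,z in (("crank_knob",.076),("feeler_post",.0635),("rim_middle",.034),("tape_measure",.03),("caliper",.005),("g_clamp",.01)):
    for q in arm.spot_point(t,c)[:1]: print(c,t,round(q["score"],2),np.round(q["xy"]),np.round(ray(c,q["xy"],z),3))
```

```text
29.5 [0.48343757 0.0355549  0.3703873 ] [-0.02455038  0.15680688  0.00147793] 0.08769135354759407
wrist feeler_post 0.57 [424. 240.] [0.499 0.147 0.064]
wrist rim_middle 0.63 [294. 220.] [0.527 0.018 0.034]
wrist tape_measure 0.32 [291. 215.] [0.524 0.014 0.03 ]
wrist caliper 0.66 [362. 226.] [0.521 0.097 0.005]
top crank_knob 0.5 [396. 215.] [0.567 0.053 0.076]
top feeler_post 0.38 [362. 243.] [0.5   0.151 0.063]
top rim_middle 0.58 [410. 233.] [0.522 0.013 0.034]
top tape_measure 0.94 [417. 155.] [ 0.751 -0.039  0.03 ]
top caliper 0.72 [217. 272.] [0.456 0.564 0.005]
top g_clamp 0.61 [237. 227.] [0.578 0.503 0.01 ]
scene crank_knob 0.67 [375. 179.] [0.552 0.064 0.076]
scene feeler_post 0.75 [375. 200.] [0.5   0.14  0.064]
scene rim_middle 0.74 [389. 192.] [0.516 0.039 0.034]
scene tape_measure 0.72 [342. 159.] [ 0.753 -0.031  0.03 ]
scene caliper 0.74 [279. 317.] [0.457 0.578 0.005]
scene g_clamp 0.88 [265. 273.] [0.576 0.506 0.01 ]
```

View pics/wrist4.png

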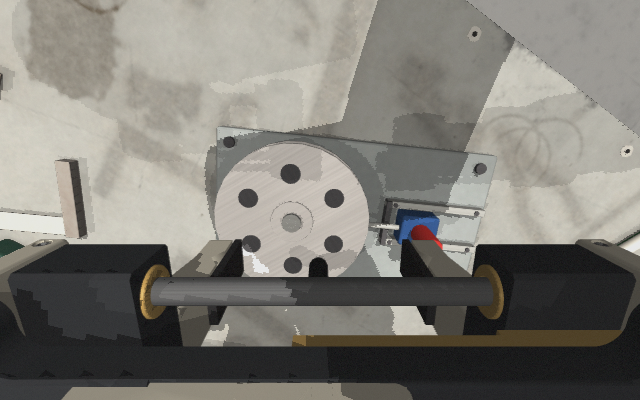

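Run:
```python
from h import *
for z in (.051,.101): print(z, ray("wrist",(318,265),z).round(3))
a=cv2.imread("pics/top4.png")[120:320,320:480];b=cv2.imread("pics/scene4.png")[120:270,300:460]
a=cv2.resize(a,None,fx=2.5,fy=2.5,interpolation=2);b=cv2.resize(b,(400,375),interpolation=2)
b=cv2.copyMakeBorder(b,0,125,0,0,0)
cv2.imwrite("pics/c4.png",cv2.hconcat([a,b]))
```

```text
0.051 [0.561 0.056 0.051]
0.101 [0.536 0.049 0.101]
```

View pics/c4.png

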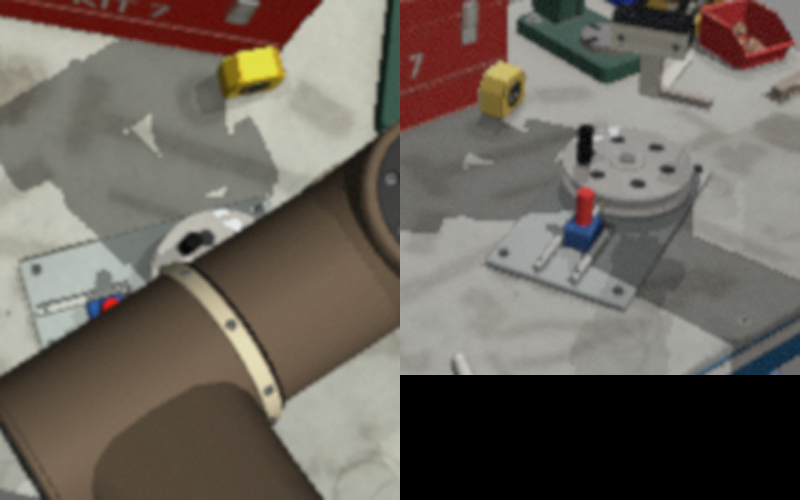

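```bash
python3 -c "
from station import arm
arm.job_done(); print(arm.get_state()['t'])"
```

```text
the job is handed in; nothing more can be done
the job is handed in; nothing more can be done
```

The feeler is fully in, and the pulley stands with what I measured as the middle of its highest spot against it. I let go, lifted clear and handed the job in at about 30 s. The hand-in reports no verdict, so the final press on the feeler is not confirmed.

- **Feeler:** it moved at about 12–15 N and came up hard against its stop. My last push there reached about 35 N, close to the 40 N limit. The post reads about 25–30 mm nearer the pulley than at the start, depending on the camera, against 30 mm of travel.
- **Finding the spot:** I made one full turn by the knob, then fine sweeps both ways over the larger bump. It centres at a knob angle of about 44° (43° one way, 45.5° the other). A smaller rise near 254° fits the lower bump, which should lie at about 264°.
- **Final position:** I set the knob to about 45°. After release it reads about 45–48°, within the 15° allowed.
- **Bystanders:** the tape measure, caliper and G-clamp read within 6 mm of their starting places in the top camera. In the scene camera the tape measure read 14 mm off, but nothing touched it, so I take that as detection error.

**Disagreements:** the peak drag felt was about 7 N, against the roughly 9 N expected for the highest spot. The lower bump gave 2.7 N against about 4.5 N, though I only sampled its edges. The ratio and the 140° spacing still pick out the right spot.

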